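# Clamp the temperature probe in the calorimeter port

### The job

Take the temperature probe out of the rack and lower it gently, foot first, all the way down into the port of the calorimeter. Then turn the port's slim middle ring counter-clockwise by its pin until you feel it grip the probe, bring the grip to about 10 newtons, and let go. Keep the gripper off the fixed rings above and below the slim one, and leave the beaker and the other sticks in the rack where they are.

Things in the scene. Friction and masses are not known exactly. Their poses are not given: they have to be found in the camera images.
- probe_grip (a point): centre of the probe's handle, on its axis, 115 mm above its foot; z runs up the axis. Probe: upright round steel stem 12 mm thick, 95 mm long, tapered to 8 mm over its last 4 mm, under a black round handle 20 mm thick, 40 mm long; 80 g. Starts in one of the rack's three holes, foot 10 mm above the table, beside a plain steel rod and a stirrer with a flat handle
- probe_foot (a point): lower tip of the probe, on its axis
- port_floor (a point): centre of the flat floor of the port, 10 mm above the table, where the probe's foot must stand. The port is a vertical round hole 33 mm wide in a white round calorimeter tub (170 mm across, top 65 mm above the table, on a 200 mm square plywood board). Lower the probe on the hole's axis: jaw and pad stand out from its wall, to 12 mm and to 7 to 15 mm from the axis
- port (a point): centre of the port's mouth, 91 mm above the table, 81 mm above the port's floor, level with the top of the upper fixed ring
- gland: the two fixed black rings on the tub round the port, both 84 mm across: the lower 65 to 73 mm above the table, the upper 81 to 91 mm. Not to be touched by the gripper. Origin at table height on the port's axis
- ring_pin (a point): centre (95 mm above the table) of the slim ring's upright round metal pin: 12 mm thick, top at 105 mm, 64 mm from the port's axis, on a 10 mm wide radial arm (73 to 81 mm high); the tub's top is 65 mm high beneath. Pin's centre to fixed rings' edge: 22 mm, so close the gripper along the ring's tangent and turn it with the ring
- ring (a joint): slim metal ring (88 mm across, 8 mm thick) between the fixed rings, on the port's vertical axis; rad, 0 open, grows counter-clockwise seen from above, which tightens; range 0 to 1.3, starts at 0. Drag about 0.2 N m (2.5 to 4 N at the pin) all the way until it grips; stays where it is left. Each rad drives the jaw 14.5 mm into the port
- jaw: steel jaw in the port, driven by the ring; pushes the probe against a stiff pad opposite, set differently each time, out of sight. They begin to hold the probe at some ring angle between 0.5 and 1.05 rad; from there the force at the pin rises above the drag by about 0.5 N per newton of grip (5 N at 10 N, after some 0.1 rad); a little grip is lost on letting go. Origin on the port's axis when open
- probe: the whole probe; origin at its foot, z up its axis
- rod_mid (a point): centre of the plain steel rod (12 mm thick, 125 mm long) in the rack
- stirrer_mid (a point): point on the axis of the stirrer in the rack, 50 mm above its foot (12 mm stem, flat 12 x 40 mm black handle, 101 mm long in all)
- rack: wooden rack block 65 x 200 x 55 mm (x, y, z) fixed to the table, with three holes 16 mm wide, 45 mm deep, 62 mm apart in a row along its y; origin under its centre
- beaker: glass beaker 70 mm wide, 85 mm high; origin under its centre
- calorimeter: the white tub with its board, rings and jaw, fixed to the table; origin at table height on the port's axis
Mind the look-alikes: they are no part of the job. Leave any pink look-alike of the probe alone.

How it is judged (in metres and radians):
On the way, in this order (a step that is already met when the one before it is completed fails the run):
1. the probe stands fully down in the port with the ring still loose (horizontal distance between probe_foot and port_floor below 0.012 m and z of probe_foot in the frame of port_floor below 0.005 m and contact force between jaw and probe below 3 N), for 0.2 s.
2. the ring has been tightened until the jaw grips the probe with more than 5 N (contact force between jaw and probe above 5 N), for 0.2 s.
At the end, for the whole second after the job is handed in: the probe stands on the floor of the port (foot within 12 mm of the axis and 5 mm of the floor, tilt under 0.2 rad), gripped by the jaw with 5 to 16 N (horizontal distance between probe_foot and port_floor below 0.012 m and z of probe_foot in the frame of port_floor below 0.005 m and angle between probe's own z axis and vertical below 0.2 rad and contact force between jaw and probe between 5 and 16 N); the robot touches nothing.
It fails at once if the gripper or arm presses a fixed ring of the port with more than 1.5 N (contact force between any of the fingers, the arm and gland above 1.5 N).
It fails at once if the rod, stirrer or beaker is moved by more than 30 mm (distance of any of rod_mid, stirrer_mid, beaker from where it was at the start of the episode above 0.03 m).
It fails at once if the probe is dropped on, rammed into or crushed in the calorimeter with more than 40 N (contact force between calorimeter and probe above 40 N).
It also fails if it takes over 72 s, if anything falls off the work surface, if the arm or the gripper's body presses on something with over 40 N, if the wrist force passes 120 N, or if a joint passes its speed limit or range.

### The arm

A 6-joint arm with a two-finger parallel gripper is mounted at the origin on the work surface. World frame = base frame: x ahead of the robot, y to its left, z up, the work surface at z = 0. Lengths are in mm, angles in rad, forces in N, time in s.
With the tool pointing down it reaches from about 325 to 875 mm from the base axis. Payload 4.4 kg.
Tool frame: the origin (TCP) lies on the centre line of the jaws, within the pads' length; the fingertips stand ahead of it and the grasp point (between the pads) lies 6 mm ahead of it (ctrl.tcp_to_tips is the z of the fingertips in the tool frame, in mm); z points along the fingers, y is the line along which they close (so a half turn about z gives the same grasp; the last joint's range is limited). The gripper opens to 85 mm and grips with 20 to 120 N. Pads are 22 mm wide; open, the fingers measure 114 mm over their backs; the gripper's body (76 mm by 85 mm) begins 54 mm behind the grasp point. The pads swing forward as they close: fully open they stand 13 mm farther back than shut.
Start: joints at [-1.313, 0.207, 1.542, -0, 1.393, -0.15], TCP at [228.028, -527.855, 256.282] pointing down, gripper open.
Joint ranges: [-2.73, 2.73], [-0.86, 2.22], [0.23, 2.46], [-1.11, 4.25], [0.08, 2.63], [-2.82, 2.82]. Speed limits (rad/s): [2.79, 2.79, 3.14, 3.14, 3.14, 3.14].

### API

Orientations are given as a 3x3 rotation matrix whose columns are the frame's x, y, z axes.
In Python, from plant import ctrl, sensors, optics gives the robot as it stands. Calls block until the motion is done:
- ctrl.move_ptp(position, orientation): joint-space move of the TCP to a pose.
- ctrl.move_l(position, rot=None, vel=150, threshold=None): straight line of the TCP; rot=None keeps the orientation; vel is the mean speed in mm/s. With threshold (N) it stops when the force on the tool has changed by that much, and returns True; else False.
- ctrl.set_joints(angles): joint-space move.
- ctrl.gripper_to(opening, force=None): finger opening in mm; force is the grip in N (None keeps the last); returns when the fingers have stopped.
- ctrl.hold(seconds).
- ctrl.solve_ik(position, orientation): joint angles nearest the present ones, or None.
- sensors.read_state(): the state.
- optics.grab_frame(name): name is "side" or "top" or "wrist"; returns (picture, depth): 420x560x3 uint8, red, green, blue; 420x560 float32, mm along the optical axis (not along the pixel's ray), 0 where there is no reading.
- optics.camera_params(name): a dict with "mtx" (3x3 intrinsics, pixels), "R" (3x3) and "t" (3): a world point X has camera coordinates R X + t; the wrist camera has in their place "T_tool_cam" (4x4, takes a point from camera to tool coordinates, whose origin is the TCP and whose axes are the flange's). Camera axes: x right, y down, z forward; pixel columns grow to the right and rows downward; lengths in mm; the calibration is good to about 2 mm. A picture is of the moment at which its call begins: read the wrist's pose just before it. camera_params takes no time and is no camera call.
A pose or a line that the arm cannot do raises ctrl.MotionError and nothing moves.
- ctrl.finish_job(): hands the job in; it is judged then, once.
The state is a dict: "t": time; "q": joint angles; "qvel": joint speeds; "tau": joint torques, N m; "eef_pos": TCP position; "eef_rot": TCP orientation; "force": force on the tool from outside, world axes, zero at the start; "wrist_torque": the same for the moment, N m; "grip_width": finger opening in mm; "grasp_force": force on a finger pad.
Only numpy, scipy, OpenCV 4.12 (cv2) and the standard library are available. Lean on these libraries where they do the work, as an engineer would, in place of code of your own. Each camera call takes 0.05 s, during which the arm holds its last target. There are 200 camera calls.

## Working session

There is one attempt and no reset: what is moved stays moved. The work goes in short steps, each a Python script; the robot and the scene stay as the last script left them, time stands still between calls to the robot, and variables do not carry over. Pictures are saved under pics/ and viewed, at most 10 in all, crops included, and the job is handed in when it is done.

```bash
mkdir -p pics; ls
python3 - <<'E'
from plant import ctrl,sensors,optics
import numpy as np,cv2
for n in("top","side"):
    im,d=optics.grab_frame(n); p=optics.camera_params(n)
    cv2.imwrite(f"pics/{n}0.png",im[:,:,::-1]); np.savez(f"{n}0.npz",im=im,d=d,K=p["mtx"],R=p["R"],t=p["t"])
    print(n,p["mtx"],p["R"],p["t"])
print(optics.camera_params("wrist")); print(sensors.read_state(),ctrl.tcp_to_tips)
E
```

```text
pics
top [[459.94824339   0.         278.23448463]
 [  0.         459.94824339 210.84882126]
 [  0.           0.           1.        ]] [[ 0.01056016 -0.99961565 -0.02563263]
 [-0.99378859 -0.00765174 -0.11102112]
 [ 0.11078231  0.02664582 -0.99348743]] [ 56.37926015 587.34170909 946.46640949]
side [[457.29703048   0.         274.87177418]
 [  0.         457.29703048 211.78287653]
 [  0.           0.           1.        ]] [[-0.86757277 -0.4969471   0.019002  ]
 [-0.31844377  0.52578041 -0.78876392]
 [ 0.38198306 -0.69036116 -0.61440248]] [513.49912921 240.55648872 800.10680543]
{'mtx': array([[353.92923806,   0.        , 281.75830001],
       [  0.        , 353.92923806, 202.54515441],
       [  0.        ,   0.        ,   1.        ]]), 'T_tool_cam': array([[-4.44063652e-04, -9.66020392e-01, -2.58465481e-01,
         6.50614230e+01],
       [ 9.99999847e-01, -5.14499533e-04,  2.04876322e-04,
         5.50645366e-01],
       [-3.30895075e-04, -2.58465351e-01,  9.66020472e-01,
        -1.16889921e+02],
       [ 0.00000000e+00,  0.00000000e+00,  0.00000000e+00,
         1.00000000e+00]])}
{'t': 0.1, 'q': array([-1.31348085e+00,  2.07385154e-01,  1.54284167e+00, -1.20706369e-06,
        1.39349352e+00, -1.50482723e-01]), 'qvel': array([ 1.82989711e-04, -1.61814544e-03, -2.23865546e-03,  2.78312066e-04,
       -3.23356900e-05,  6.68373712e-04]), 'tau': array([-9.20594903e-04, -3.84090757e+01, -2.92548323e+01, -2.53446651e-04,
        4.84228483e-03,  1.25291623e-05]), 'eef_pos': array([ 227.87151518, -527.21924374,  255.19871725]), 'eef_rot': array([[ 9.17996259e-01,  3.96588671e-01, -5.42614244e-04],
       [ 3.96588915e-01, -9.17994009e-01,  2.05733436e-03],
       [ 3.17798876e-04, -2.10382004e-03, -9.99997736e-01]]), 'force': array([-0.58968035,  0.0637682 , -0.5075824 ]), 'wrist_torque': array([ 0.00286932, -0.02342793,  0.02551417]), 'grasp_force': 0.0, 'grip_width': 85.18812614117911} 25.0
```

View pics/top0.png

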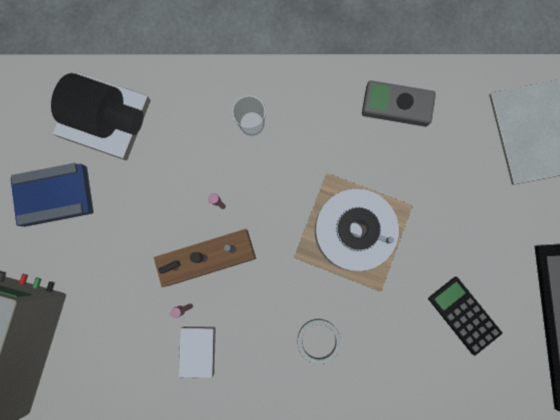

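View pics/side0.png

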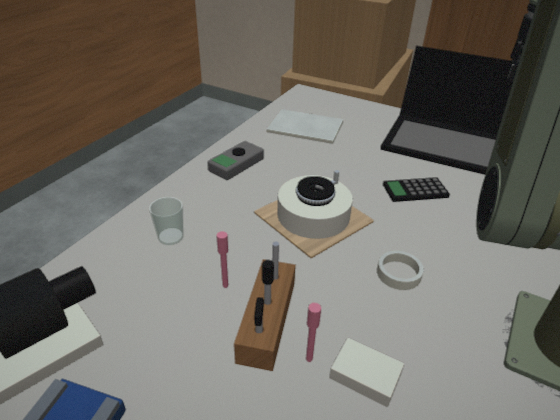

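The top view shows the rack with the stirrer at (168,267), the black-handled probe at (196,257) and the rod at (228,248). The tub's port is at about (357,229) and the pin at (390,240). Two pink look-alikes stand at (215,199) and (176,312), and the beaker is at (250,115). Next I'll move the wrist camera over each target to refine these.

```bash
cat > h.py <<'E'
from plant import ctrl,sensors,optics
import numpy as np,cv2
def down(a):  # tool down, jaws close along world direction angle a
    y=np.array([np.cos(a),np.sin(a),0]); z=np.array([0,0,-1.]); return np.column_stack([np.cross(y,z),y,z])
def ray(uv,z,K,R,t):
    d=R.T@np.linalg.solve(K,[uv[0],uv[1],1.]); c=-R.T@t; return c+d*(z-c[2])/d[2]
def topcam(): 
    p=optics.camera_params("top"); return p["mtx"],p["R"],p["t"]
def wcam():
    s=sensors.read_state(); p=optics.camera_params("wrist"); T=p["T_tool_cam"]
    Rw=s["eef_rot"]@T[:3,:3]; c=s["eef_rot"]@T[:3,3]+s["eef_pos"]; return p["mtx"],Rw.T,-Rw.T@c
def cloud(d,K,R,t):
    v,u=np.indices(d.shape); P=np.stack([(u-K[0,2])*d/K[0,0],(v-K[1,2])*d/K[1,1],d],-1); return (P-t)@R
E
python3 - <<'E'
from h import *
c=topcam()
for n,uv,z in [("probe",(196,257),145),("rod",(228,248),138),("stir",(168,267),105),("port",(357,229),91),("pin",(390,240),105),("pinkA",(215,199),145),("pinkB",(176,312),145),("beaker",(250,115),85),("rackL",(160,285),55),("rackR",(253,259),55)]: print(n,ray(uv,z,*c).round(1))
z=np.load("top0.npz"); P=cloud(z["d"],*c); 
for uv in [(196,257),(228,248),(357,205),(390,240),(340,260)]: print(uv,P[uv[1],uv[0]].round(1))
# tub top height band fit
m=(P[...,2]>85)&(P[...,2]<97); m[:, :300]=0; m[:,420:]=0; m[:170]=0; m[290:]=0
q=P[m]; print(len(q),q.mean(0),q.min(0),q.max(0))
m=(P[...,2]>50)&(P[...,2]<60);m[:230]=0;m[290:]=0;m[:,:150]=0;m[:,258:]=0
q=P[m][:,:2].astype(np.float32); print("rack",cv2.minAreaRect(q))
E
```

```text
probe [486.2 212.  145. ]
rod [503.8 153.2 138. ]
stir [466.5 274.7 105. ]
port [545.3 -96.7  91. ]
pin [ 523.4 -158.5  105. ]
pinkA [596.1 179.1 145. ]
pinkB [384.5 246.1 145. ]
beaker [780.1 120.9  85. ]
rackL [428.8 303.2  55. ]
rackR [484.1 112.2  55. ]
(196, 257) [486.1 211.7 146.5]
(228, 248) [503.8 153.4 136.1]
(357, 205) [ 596.4 -100.6   66.8]
(390, 240) [ 523.4 -158.7  104.2]
(340, 260) [483.8 -65.4  66.8]
1157 [ 547.43288772 -100.9273265    90.6966693 ] [ 507.56349509 -158.31062444   85.1735949 ] [589.83223646 -59.02014098  96.82136216]
rack ((486.8453674316406, 214.62548828125), (65.15499877929688, 200.55299377441406), 17.72169303894043)
```

Run:
```python
from h import *
np.set_printoptions(suppress=True,precision=2)
for n,xy,a in [("port",(546,-98),-0.38),("rack",(486,212),0.309)]:
    pos=[*xy,285]
    for b in (a,a+np.pi): print(n,b,ctrl.solve_ik(pos,down(b)))
    b=min((a,a+np.pi),key=lambda b:abs(ctrl.solve_ik(pos,down(b))[5]) if ctrl.solve_ik(pos,down(b)) is not None else 9)
    ctrl.move_ptp(pos,down(b)); ctrl.hold(.3)
    c=wcam(); im,d=optics.grab_frame("wrist"); cv2.imwrite(f"pics/w_{n}.png",im[:,:,::-1]); np.savez(f"w_{n}.npz",im=im,d=d,K=c[0],R=c[1],t=c[2])
    P=cloud(d,*c); z=P[...,2]
    print(n,b,sensors.read_state()["t"])
    if n=="port":
        m=(z>88)&(z<94)&(np.hypot(P[...,0]-546,P[...,1]+98)<55); q=P[m]; print("ring",q.mean(0),q.min(0),q.max(0)); print("minCircle",cv2.minEnclosingCircle(q[:,:2].astype(np.float32)))
        m=(z>100)&(z<109)&(np.hypot(P[...,0]-523,P[...,1]+158)<20); q=P[m]; print("pin",len(q),np.median(q,0),cv2.minEnclosingCircle(q[:,:2].astype(np.float32)))
    else:
        for nm,x,y,lo,hi in [("probe",486,212,140,150),("rod",504,153,130,143),("stir",466,274,98,114)]:
            m=(z>lo)&(z<hi)&(np.hypot(P[...,0]-x,P[...,1]-y)<28); q=P[m]; print(nm,len(q),np.median(q,0),cv2.minAreaRect(q[:,:2].astype(np.float32)))
```

```text
port -0.38 [-0.33  0.14  1.56 -0.    1.44  0.05]
port 2.7615926535897932 None
port -0.38 2.3833
ring [ 547.99 -100.02   90.21] [ 505.95 -143.26   88.  ] [589.18 -59.78  92.6 ]
minCircle ((547.4157104492188, -101.49292755126953), 41.92655563354492)
pin 138 [ 524.96 -160.29  104.12] ((524.3936157226562, -160.85504150390625), 6.230825424194336)
rack 0.309 [ 0.25  0.09  1.62 -0.    1.44 -0.06]
rack 3.4505926535897933 None
rack 0.309 3.9333
probe 539 [485.98 214.5  144.24] ((486.22821044921875, 214.08746337890625), (19.306962966918945, 19.106369018554688), 34.755252838134766)
rod 177 [504.88 155.71 134.1 ] ((504.8830261230469, 154.98184204101562), (11.70988655090332, 11.55359172821045), 89.82515716552734)
stir 748 [467.25 273.44 109.89] ((467.4336853027344, 272.9183044433594), (11.983141899108887, 40.02472686767578), 25.990137100219727)
```

```bash
python3 -c "
import cv2,numpy as np
cv2.imwrite('pics/both.png',np.hstack([cv2.resize(cv2.imread(f'pics/w_{n}.png'),(400,300)) for n in('port','rack')]))"
```

```text
(no output)
```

View pics/both.png

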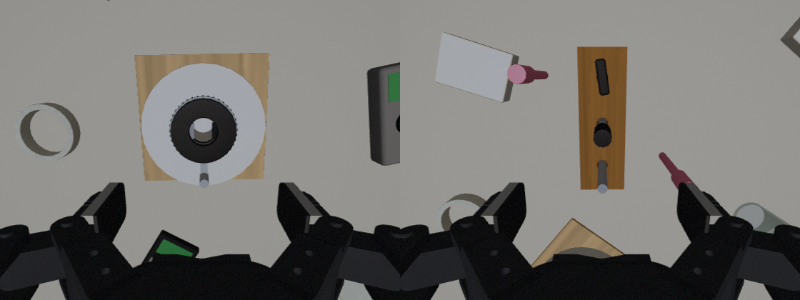

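The left half shows the tub with port, fixed rings and pin, and the pin points toward the gripper. The right half shows the rack with stirrer, probe and rod in a row, all clear for the fingers. I'll grasp the probe next.

Run:
```python
from h import *
np.set_printoptions(suppress=True,precision=2)
R=down(0.309); x,y=486.2,214.1
ctrl.gripper_to(60)
ctrl.move_l([x,y,200],R,vel=200)
print(ctrl.move_l([x,y,136],vel=80,threshold=8))
s=sensors.read_state(); print(s["eef_pos"],s["force"])
ctrl.gripper_to(10,40); ctrl.hold(.2)
s=sensors.read_state(); print(s["eef_pos"],s["force"],s["grip_width"],s["grasp_force"])
print(ctrl.move_l([x,y,330],vel=100,threshold=15)); ctrl.hold(.2)
c=wcam(); s=sensors.read_state(); im,d=optics.grab_frame("wrist"); cv2.imwrite("pics/held.png",im[:,:,::-1]); np.savez("w_held.npz",im=im,d=d,K=c[0],R=c[1],t=c[2],p=s["eef_pos"],Rt=s["eef_rot"])
print(s["t"],s["eef_pos"],s["force"],s["grip_width"],s["grasp_force"])
P=(cloud(d,*c)-s["eef_pos"])@s["eef_rot"]
for lo,hi in((-16,0),(30,50),(50,70),(70,90),(90,105),(105,112),(112,122)):
    m=(P[...,2]>lo)&(P[...,2]<hi)&(np.hypot(P[...,0],P[...,1])<13)&(d>0); q=P[m]
    if len(q): print(lo,len(q),np.median(q,0),q.min(0),q.max(0))
```

```text
False
[486.72 214.23 136.5 ] [-0.07 -0.42  0.69]
[486.55 214.22 136.55] [-1.06  0.26  4.39] 17.827796522205492 39.11274254322052
False
8.775 [486.08 214.07 329.68] [ 0.19 -0.84 -1.18] 17.8668747177309 39.00283098220825
-16 3327 [ 1.78 -0.18 -7.67] [-10.06 -11.44 -15.97] [10.4  11.18 -0.  ]
30 143 [ 5.5  -0.59 45.14] [ 2.17 -9.54 30.03] [10.06  8.36 49.86]
50 260 [ 4.96 -0.1  59.11] [ 0.12 -6.19 50.13] [ 6.13  5.56 69.98]
70 187 [ 4.98 -0.07 79.34] [-0.42 -6.29 70.04] [ 6.03  5.57 89.88]
90 114 [ 4.85 -0.66 97.  ] [-1.14 -6.39 90.11] [  6.12   5.53 104.76]
105 45 [  4.92  -0.03 108.35] [  1.02  -5.99 105.14] [  5.99   5.31 111.57]
112 61 [  4.92  -0.02 116.29] [ -0.26  -6.29 112.02] [  5.95   5.51 121.92]
```

View pics/held.png

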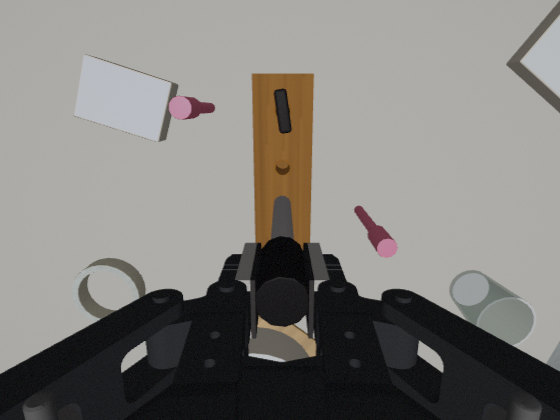

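The probe hangs straight in the jaws and is centred to within 0.5 mm; its hole in the rack is empty and the neighbours haven't moved. Next I'll carry it to the port and lower it.

Run:
```python
from h import *
np.set_printoptions(suppress=True,precision=2)
R=down(-0.38); x,y=547.4,-101.4
ctrl.move_ptp([x,y,330],R)
ctrl.move_l([x,y,232],R,vel=120); ctrl.hold(.3)
s=sensors.read_state(); print(s["t"],s["eef_pos"],s["force"])
im,d=optics.grab_frame("side"); cv2.imwrite("pics/side_above.png",cv2.resize(im[120:260,220:420,::-1],(800,560)))
hit=ctrl.move_l([x,y,142],vel=35,threshold=5)
s=sensors.read_state(); print(hit,s["t"],s["eef_pos"],s["force"],s["wrist_torque"])
if not hit:
    hit=ctrl.move_l([x,y,132],vel=10,threshold=4)
    s=sensors.read_state(); print(hit,s["t"],s["eef_pos"],s["force"],s["wrist_torque"],s["grip_width"])
```

```text
11.3167 [ 547.72 -101.58  232.69] [-0.29 -1.08 -0.43]
False 14.0917 [ 547.5  -101.45  142.15] [-0.91  0.2  -0.1 ] [ 0.03 -0.   -0.06]
True 14.7167 [ 547.45 -101.43  136.56] [-0.16  0.47  3.97] [ 0.03 -0.01 -0.03] 17.77883971087491
```

Run:
```python
from h import *
np.set_printoptions(suppress=True,precision=2)
ctrl.gripper_to(50); ctrl.hold(.4)
x,y=547.4,-101.4
ctrl.move_l([x,y,230],vel=100)
R=down(-0.38); px,py=524.4,-160.9
r=np.array([px-x,py-y]);r/=np.linalg.norm(r)
# view pose: shifted back so probe and pin are both visible
ctrl.move_l([x,y,300],R,vel=200); ctrl.hold(.3)
c=wcam(); im,d=optics.grab_frame("wrist"); P=cloud(d,*c); z=P[...,2]
cv2.imwrite("pics/inport.png",im[:,:,::-1]); print(sensors.read_state()["t"],sensors.read_state()["force"])
for n,lo,hi,cx,cy,rr in(("handle",140,150,x,y,25),("pin",100,109,px,py,20),("ring",88,94,x,y,50)):
    q=P[(z>lo)&(z<hi)&(np.hypot(P[...,0]-cx,P[...,1]-cy)<rr)]; print(n,len(q),np.median(q,0),cv2.minEnclosingCircle(q[:,:2].astype(np.float32)))
a0=np.arctan2(r[1],r[0]); print("pin ang",a0)
for th in(0,.4,.8,1.2):
    p=[x+64*np.cos(a0+th),y+64*np.sin(a0+th),112]; print(th,ctrl.solve_ik(p,down(a0+np.pi/2+th)))
```

```text
17.475 [ 0.43 -0.35 -0.38]
handle 486 [ 547.51 -100.86  144.17] ((547.5452880859375, -101.41650390625), 9.946746826171875)
pin 128 [ 524.86 -160.36  103.92] ((524.97607421875, -160.87864685058594), 6.180099010467529)
ring 4813 [549.71 -97.79  90.2 ] ((547.6317749023438, -101.2969741821289), 41.87678527832031)
pin ang -1.9396583976135973
0 [-0.46  0.31  1.73 -0.    1.1  -0.09]
0.4 [-0.44  0.36  1.67 -0.    1.11 -0.47]
0.8 [-0.42  0.4   1.61 -0.    1.13 -0.85]
1.2 [-0.38  0.43  1.57 -0.    1.14 -1.21]
```

View pics/inport.png

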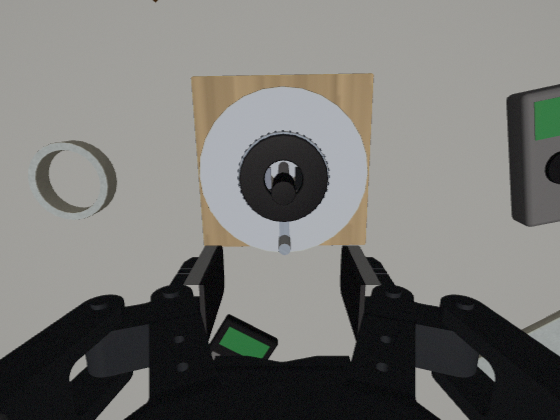

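The probe stands in the port on its axis, with the handle at (283,190) in the image, and the pin at (284,245) is free. Now I'll grip the pin and turn the ring through the free range.

```bash
cat >> h.py <<'E'
C=np.array([547.5,-101.4]); A0=-1.937; RAD=63.9; Z=110.5
def pose(th,z=Z): a=A0+th; return [C[0]+RAD*np.cos(a),C[1]+RAD*np.sin(a),z],down(a+np.pi/2)
def go(th,vel=30):
    p,R=pose(th); ctrl.move_l(p,R,vel=vel)
def meas(n=6):
    F=[];M=[]
    for _ in range(n):
        ctrl.hold(.02); s=sensors.read_state(); F.append(s["force"]); M.append(s["wrist_torque"][2])
    F=np.mean(F,0); M=np.mean(M); d=s["eef_pos"][:2]-C; a=np.arctan2(d[1],d[0])
    ft=-F[0]*np.sin(a)+F[1]*np.cos(a); fr=F[0]*np.cos(a)+F[1]*np.sin(a)
    return dict(th=a-A0,ft=ft,fr=fr,fz=F[2],M=M,tot=ft*np.hypot(*d)/RAD+M/RAD*1000,t=s["t"],w=s["grip_width"],gf=s["grasp_force"])
def show(m): print(" ".join(f"{k}={v:.3f}" for k,v in m.items()))
E
python3 - <<'E'
from h import *
ctrl.gripper_to(40)
p,R=pose(0,200); ctrl.move_ptp(p,R); 
p,R=pose(0,140); ctrl.move_l(p,R,vel=150); ctrl.hold(.2); show(meas())
p,R=pose(0); print(ctrl.move_l(p,R,vel=60,threshold=5)); show(meas())
ctrl.gripper_to(5,20); ctrl.hold(.2); show(meas())
for th in np.arange(.05,.46,.05): go(th); show(meas())
E
```

```text
th=0.012 ft=-0.056 fr=-0.149 fz=-0.404 M=0.013 tot=0.143 t=19.125 w=40.127 gf=0.000
False
th=0.006 ft=-0.084 fr=-0.088 fz=0.232 M=0.019 tot=0.207 t=19.867 w=40.035 gf=0.000
th=0.003 ft=-1.378 fr=0.146 fz=4.307 M=-0.011 tot=-1.555 t=20.525 w=10.548 gf=20.526
th=0.051 ft=-2.044 fr=0.057 fz=5.306 M=-0.001 tot=-2.057 t=20.883 w=10.663 gf=20.659
th=0.102 ft=-1.822 fr=-0.090 fz=5.572 M=0.008 tot=-1.694 t=21.242 w=10.869 gf=20.664
th=0.151 ft=-1.832 fr=-0.162 fz=5.834 M=0.013 tot=-1.636 t=21.600 w=10.953 gf=20.665
th=0.201 ft=-1.921 fr=-0.555 fz=5.461 M=0.013 tot=-1.724 t=21.958 w=10.783 gf=20.665
th=0.251 ft=-2.025 fr=-0.283 fz=5.262 M=0.015 tot=-1.790 t=22.317 w=11.360 gf=20.666
th=0.301 ft=-1.925 fr=-0.237 fz=5.919 M=-0.015 tot=-2.166 t=22.675 w=10.750 gf=20.667
th=0.351 ft=-2.241 fr=-0.868 fz=5.520 M=-0.025 tot=-2.640 t=23.033 w=11.256 gf=20.667
th=0.400 ft=-1.421 fr=-0.744 fz=5.550 M=-0.005 tot=-1.504 t=23.392 w=10.889 gf=20.669
th=0.450 ft=-1.992 fr=-0.555 fz=5.686 M=-0.015 tot=-2.234 t=23.750 w=11.120 gf=20.671
```

Run:
```python
from h import *
for th in np.arange(.475,1.15,.025):
    go(th,25); m=meas(10); print(f"{th:.3f} {m['th']:.3f} ft={m['ft']:.2f} tot={m['tot']:.2f} fr={m['fr']:.2f} t={m['t']:.1f} w={m['w']:.2f}")
    if m['ft']<-4.2: break
```

```text
0.475 0.473 ft=-2.41 tot=-2.81 fr=-0.68 t=24.2 w=10.96
0.500 0.497 ft=-2.20 tot=-2.24 fr=-1.04 t=24.6 w=10.75
0.525 0.522 ft=-2.29 tot=-2.47 fr=-0.90 t=25.0 w=10.94
0.550 0.547 ft=-2.41 tot=-2.63 fr=-0.79 t=25.4 w=10.78
0.575 0.572 ft=-2.50 tot=-2.97 fr=-0.86 t=25.8 w=10.70
0.600 0.597 ft=-2.40 tot=-2.77 fr=-0.95 t=26.2 w=10.90
0.625 0.621 ft=-2.39 tot=-3.20 fr=-0.72 t=26.7 w=10.77
0.650 0.646 ft=-2.69 tot=-3.34 fr=-0.95 t=27.1 w=10.64
0.675 0.671 ft=-2.46 tot=-2.83 fr=-0.96 t=27.5 w=10.70
0.700 0.696 ft=-2.44 tot=-3.00 fr=-0.93 t=27.9 w=11.04
0.725 0.721 ft=-2.59 tot=-2.75 fr=-1.01 t=28.3 w=10.94
0.750 0.745 ft=-2.82 tot=-3.37 fr=-1.22 t=28.8 w=10.71
0.775 0.766 ft=-3.09 tot=-3.97 fr=-1.25 t=29.2 w=10.85
0.800 0.786 ft=-3.99 tot=-5.35 fr=-1.15 t=29.6 w=10.85
0.825 0.806 ft=-5.66 tot=-7.10 fr=-1.59 t=30.0 w=11.13
```

Run:
```python
from h import *
for th in np.arange(.835,.92,.01):
    go(th,25); m=meas(15); print(f"{th:.3f} {m['th']:.3f} ft={m['ft']:.2f} tot={m['tot']:.2f} fr={m['fr']:.2f} t={m['t']:.1f} w={m['w']:.2f}")
    if (-m['ft']-2.5-m['tot']-2.9)/2>5.2: break
```

```text
0.835 0.812 ft=-5.94 tot=-7.85 fr=-1.61 t=30.5 w=10.68
0.845 0.819 ft=-6.58 tot=-8.61 fr=-1.52 t=31.0 w=10.86
0.855 0.827 ft=-6.91 tot=-9.01 fr=-1.68 t=31.5 w=11.09
```

Run:
```python
from h import *
ctrl.gripper_to(36); ctrl.hold(.3); show(meas())
p=sensors.read_state()["eef_pos"]; ctrl.move_l([p[0],p[1],150],vel=60)
ctrl.move_l([p[0],p[1],200],vel=150)
ctrl.move_ptp([547.5,-101.4,300],down(-0.38)); ctrl.hold(.3)
c=wcam(); im,d=optics.grab_frame("wrist"); P=cloud(d,*c); z=P[...,2]; cv2.imwrite("pics/end.png",im[:,:,::-1])
for n,lo,hi,cx,cy,rr in(("handle",140,150,*C,25),("pin",100,109,*pose(.83)[0][:2],20),("stem",93,104,*C,14)):
    q=P[(z>lo)&(z<hi)&(np.hypot(P[...,0]-cx,P[...,1]-cy)<rr)]; k=cv2.minEnclosingCircle(q[:,:2].astype(np.float32)); print(n,len(q),np.median(q,0),k)
    if n=="pin": print("angle",np.arctan2(k[0][1]-C[1],k[0][0]-C[0])-A0)
show(meas())
```

```text
th=0.856 ft=-0.216 fr=0.397 fz=-0.054 M=0.011 tot=-0.048 t=32.267 w=36.103 gf=0.000
handle 483 [ 557.2896537  -104.87449873  143.91968381] ((557.3952026367188, -105.34574127197266), 10.061531066894531)
pin 133 [ 574.80687881 -158.5878825   103.93603328] ((574.7567749023438, -159.0174102783203), 5.81054162979126)
angle 0.8080719647116641
stem 0 [nan nan nan] ((0.0, 0.0), 0.0)
th=0.202 ft=0.248 fr=-0.196 fz=0.183 M=-0.003 tot=-0.052 t=34.908 w=35.835 gf=0.000
  return _methods._mean(a, axis=axis, dtype=dtype,
  ret = um.true_divide(
```

View pics/end.png

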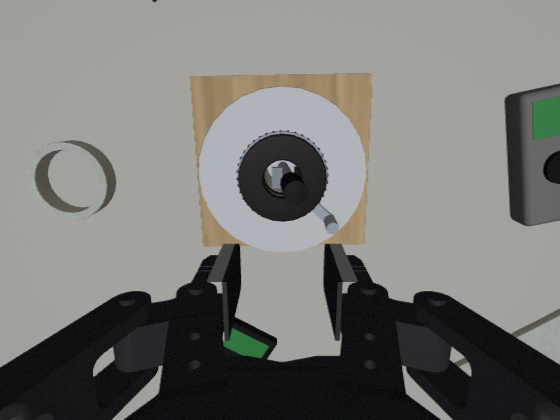

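The pin now stands at about 0.81 rad. The handle top has moved about 10 mm sideways onto the pad at unchanged height (144 mm), so the probe is still on the floor, and nothing touches the robot. I'll hand it in.

```bash
python3 -c "
from plant import ctrl
print(ctrl.finish_job())"
```

```text
the job is handed in; nothing more can be done
None
```

I handed in the job at about 35 s: the probe is on the port floor, the ring is tightened to about 0.81 rad, and the gripper has let go and is clear. I estimate the grip at 8–10 N from the force at the pin, not measured directly, and I got no verdict back.

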